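# Unclip a filter cartridge and latch it into the rinse stand

## Task

The filter cartridge of the polisher's coolant unit needs rinsing: squeeze its sprung tab in so that the catch lets go, lift the cartridge out of the filter unit, and press it fully home in the empty rinse stand the same way round, so that its tab springs out and latches it there. The stand's pocket is adjustable and may be clamped a little to one side or higher, so feel your way in. Work gently: never haul on the cartridge while it is still caught, and never wrench or ram it in either pocket. Leave the other things on the bench where they are.

Things in the scene. Friction and masses are not known exactly. Their poses are not given: they have to be found in the camera images.
- cartridge: filter cartridge: upright grey plastic block 52 mm wide (x), 118 mm tall, 0.2 to 0.42 kg. Origin at its underside, on the pocket's axis; z up. Flat back face at y = -17 mm over the full height; solid core from there to y = +6 mm; up to 60 mm height two cheeks carry the section to y = +17 mm (52 x 34 mm). A black sprung tab stands on the +y side. At the start it is latched in the filter unit
- cartridge_top (a point): middle of the cartridge's top face (52 x 23 mm), 118 mm above its underside, at y = -5.5 mm
- tab (a joint): tab lever, hinged 8 mm above the cartridge's underside: 0 rad = sprung out, 0.125 = squeezed in to its stop. Its catch, top about 50 mm above the underside, sits under the pocket's lip (2 to 3 mm vertical play) and clears it above about 0.11 rad. About 2 N on the thumb pad starts it, 8 N holds it in; it springs back when let go
- tab_pad (a point): middle of the outer face of the tab's ribbed thumb pad (32 mm wide, 82 to 112 mm above the underside). In the cartridge's frame about y = +26 mm at rest; squeezed in, it is upright at y = +15 mm. Pinched across y at 97 mm height, pad to back face closes from 43 to 32 mm, its middle then at y = -1 mm
- filter_unit: coolant filter unit, fixed: grey block on a dark plate 175 x 125 mm, pump block (to 92 mm high) 40 to 105 mm from the origin on its +x side. Origin on the bench under the pocket's centre; its z is the pocket's axis. Both pockets are alike: see unit_seat
- unit_seat (a point): centre of the filter unit's pocket floor, 14 mm above the bench. Pocket 54.6 (x) x 36.6 mm (y), 58 mm deep: 1.3 mm play all round the cartridge. Above it the rim flares outward by 6 mm over 10 mm of height (top 82 mm above the bench). On the +y side a lip, 52 to 58 mm above the floor, overhangs the recess that takes the catch
- rinse_stand: rinse stand, fixed: white plastic pocket, same sizes, yaw and lip on its +y side as the filter unit's, over a steel drip tray 150 x 125 mm. Origin on the bench, tray middle. The pocket is clamped anywhere within 5 mm either way along x and its floor anywhere 24 to 36 mm above the bench: not measured, find it by feel (it does not shift in use). y is exact. In the floor is a sprung seal (see stand_mid)
- stand_mid (a point): point of the rinse stand 30 mm above the bench: the middle of the range of its pocket floor. Pocket floor: a sprung seal plate stands 6 mm above it; 2 N starts it, 6 N (less the cartridge's weight) brings it down to the floor, and there the cartridge is fully home. Tab let go there, the seal lifts the cartridge 2 to 3 mm until the catch bears on the lip
- specimen_a: dark red resin-mounted specimen puck, 30 mm across, 18 mm high; origin at the centre of its underside; to be left alone
- specimen_b: another such puck; origin at the centre of its underside; to be left alone
- specimen_c: another such puck; origin at the centre of its underside; to be left alone
- holder: round aluminium specimen holder plate, 110 mm across, 12 mm thick, with a 24 mm hub rising to 30 mm; origin at the centre of its underside; to be left alone
- bottle: white bottle, 60 mm across, 150 mm high; origin at the centre of its underside; to be left alone
- jar: amber glass jar, 60 mm across, 70 mm high; origin at the centre of its underside; to be left alone
- beaker: glass beaker, 66 mm across, 80 mm high; origin at the centre of its underside; to be left alone
There are look-alikes about, which are no part of the job. Leave any pink look-alike of the filter_unit alone.

How it is judged:
By the outcome, as a careful person would: the job done as asked, in the order asked, and still so for the second after the job is handed in, with the robot touching nothing.
It also fails if it takes over 58 s, if anything falls off the work surface, if the arm or the gripper's body presses on something with over 40 N, if the wrist force passes 120 N, or if a joint passes its speed limit or range.

## Robot

A 6-joint arm with a two-finger parallel gripper is mounted at the origin on the work surface. World frame = base frame: x ahead of the robot, y to its left, z up, the work surface at z = 0. Lengths are in m, angles in rad, forces in N, time in s.
With the tool pointing down it reaches from about 0.4 to 0.825 m from the base axis. Payload 7 kg.
Tool frame: the origin (TCP) lies midway between the tips of the shut fingers; the grasp point (between the pads) lies 19 mm behind it; z points along the fingers, y is the line along which they close (so a half turn about z gives the same grasp; the last joint's range is limited). The gripper opens to 88 mm and grips with 3 to 60 N. Pads are 19 mm wide; open, the fingers measure 130 mm over their backs; the gripper's body (78 mm by 193 mm) begins 47 mm behind the grasp point.
Start: joints at [-1.036, 0.359, 0.012, 0, -1.224, -0.288], TCP at [0.165, -0.655, 0.227] pointing down, gripper open.
Joint ranges: [-3.07, 3.07], [-1.43, 2.12], [-1.02, 1.25], [-3.03, 1.67], [-3.05, -0], [-3.03, 3.03]. Speed limits (rad/s): [2.39, 2.39, 3.01, 3.14, 3.14, 3.14].

## Interface

Orientations are given as [roll, pitch, yaw] about the fixed x, y, z axes, in that order (R = Rz(yaw) Ry(pitch) Rx(roll)).
In Python, from station import arm, grab_frame, camera_params, spot_in gives the robot as it stands.
- The arm moves only by the shell command python3 -m jog 'ROWS' [FORCE]. ROWS is JSON, a list that holds one entry, the list of rows, each a list of 7 numbers: the shift along the tool's x, y, z in mm, then the turn, a rotation vector about the tool's x, y, z in rad, then the finger opening in mm, from 0 to 87.6. In form: [[[x, y, z, wx, wy, wz, fingers], ...]]. A call has 1 to 20 rows; each row is the pose to reach, as a shift and turn from the pose commanded when the call began, along the tool's axes at that moment; what a row does not reach only later rows make up. A row lasts 1/8 s, in which the tool goes at most 62.5 mm and 10.7 degrees, less where a joint would pass 70% of its speed; a pose out of reach is approached as far as the arm can. A call with a gripper value outside its range is refused whole. The fingers move at their own pace and stop on an object; FORCE is the grip in N (left out, the last holds). Time passes only in rows, so rows that repeat a pose let the fingers close. It gives the time, the measured TCP pose, the force, the opening and the grip force at its end, in the units of the state.
- arm.get_state(): the state, without advancing time (a new reading comes with each control period).
- grab_frame(name): name is "scene" or "top" or "wrist"; returns (picture, depth): 420x560x3 uint8, blue, green, red; 420x560 float32, m along the optical axis (not along the pixel's ray), 0 where there is no reading.
- camera_params(name): a dict with "mtx" (3x3 intrinsics, pixels), "R" (3x3) and "t" (3): a world point X has camera coordinates R X + t. Camera axes: x right, y down, z forward; pixel columns grow to the right and rows downward; lengths in m; the calibration is good to about 2 mm. A picture is of the moment at which its call begins: read the wrist's pose just before it. camera_params takes no time and is no camera call; for the wrist camera it gives the pose at the moment of the call.
- arm.job_done(): hands the job in; it is judged then, once.
Trained networks look in the newest picture that a camera, given by its name, has taken for a name from the list of things; names that differ only in an ending like _2 or _b are one class to them, and where a whole thing is asked for, a point or a joint stands for the part that bears it (a point fixed in the world has none). Each returns a list of dicts, best first, with "confidence" (0 to 1); they miss things now and then, are a little off and sometimes report something else, mostly with a low value. They report only what shows in the picture. A call takes as long as a camera call. They do not tell look-alikes from the thing itself.
- spot_in(query, camera): "uv" ([column, row] in pixels, amid what is visible of it).
The state is a dict: "t": time; "q": joint angles; "qd": joint speeds; "joint_efforts": joint torques, N m; "eef_pos": TCP position; "ee_rot": TCP orientation; "force": force on the tool from outside, world axes, zero at the start; "moment": the same for the moment, N m; "width": finger opening in m; "gripper_force": force on a finger pad.
Only numpy, scipy, OpenCV 4.12 (cv2) and the standard library are available. Lean on these libraries where they do the work, as an engineer would, in place of code of your own. Each camera call takes 0.05 s, during which the arm holds its last target. There are 200 camera calls.

## Working session

There is one attempt and no reset: what is moved stays moved. The work goes in short steps, Python scripts to look and compute and a shell command to move; the robot and the scene stay as the last step left them, time stands still between calls to the robot, and variables do not carry over. Pictures are saved under pics/ and viewed, at most 11 in all, crops included, and the job is handed in when it is done.

```bash
ls; mkdir -p pics
cat > h.py <<'E'
import numpy as np, cv2
from station import arm, grab_frame, camera_params, spot_in
def world(cam,uv,depth,P=None):
    P=P or camera_params(cam); u,v=int(round(uv[0])),int(round(uv[1]))
    d=depth[max(0,v-2):v+3,max(0,u-2):u+3]; d=np.median(d[d>0]) if (d>0).any() else np.nan
    c=np.linalg.inv(P["mtx"])@[uv[0],uv[1],1]*d
    return np.array(P["R"]).T@(c-np.array(P["t"]).ravel())
def cloud(cam,depth,P=None):
    P=P or camera_params(cam); v,u=np.mgrid[:420,:560]
    c=np.stack([u,v,np.ones_like(u)],-1).reshape(-1,3)@np.linalg.inv(P["mtx"]).T*depth.reshape(-1,1)
    return ((c-np.array(P["t"]).ravel())@np.array(P["R"])).reshape(420,560,3)
E
python3 - <<'E'
from h import *
s=arm.get_state();print(s['t'],s['eef_pos'],s['ee_rot'],s['force'],s['width'])
for cam in ("scene","top"):
    im,d=grab_frame(cam);cv2.imwrite(f"pics/{cam}.png",im);np.savez(f"{cam}.npz",d=d,im=im)
    for q in("cartridge","cartridge_top","tab_pad","filter_unit","rinse_stand"):
        for r in spot_in(q,cam)[:3]: print(cam,q,np.round(r["uv"]),round(r["confidence"],2),world(cam,r["uv"],d).round(3))
E
```

```text
pics
0.0 [ 0.16474315 -0.65408563  0.2256175 ] [ 3.13995906e+00 -1.66235494e-04 -2.89490549e+00] [-0.28234706  0.32508031  0.29939816] 0.08722391251516816
scene cartridge [295. 223.] 0.81 [0.563 0.123 0.119]
scene cartridge_top [302. 221.] 0.63 [0.575 0.138 0.13 ]
scene tab_pad [301. 217.] 0.51 [0.563 0.145 0.132]
scene filter_unit [307. 243.] 0.88 [0.621 0.127 0.084]
scene filter_unit [274. 177.] 0.7 [0.368 0.183 0.078]
scene filter_unit [149. 224.] 0.62 [ 0.313 -0.22   0.083]
scene rinse_stand [193. 284.] 0.72 [ 0.549 -0.204  0.079]
scene rinse_stand [244. 338.] 0.45 [ 0.754 -0.169  0.069]
top cartridge [273. 183.] 0.97 [0.546 0.139 0.133]
top cartridge_top [273. 185.] 0.55 [0.541 0.139 0.133]
top filter_unit [252. 281.] 0.94 [0.326 0.194 0.08 ]
top filter_unit [270. 174.] 0.79 [0.567 0.146 0.131]
top filter_unit [419. 299.] 0.6 [ 0.277 -0.197  0.069]
top rinse_stand [412. 201.] 0.71 [ 0.504 -0.184  0.097]
```

View pics/scene.png

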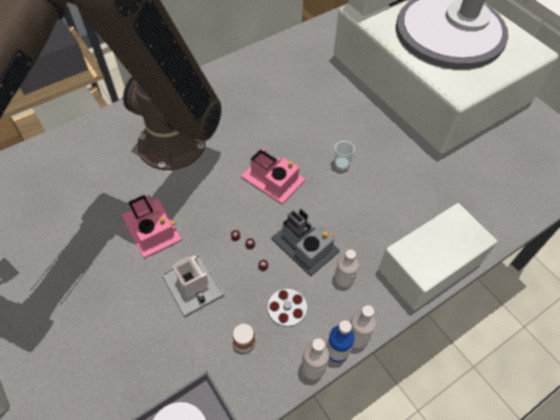

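View pics/top.png

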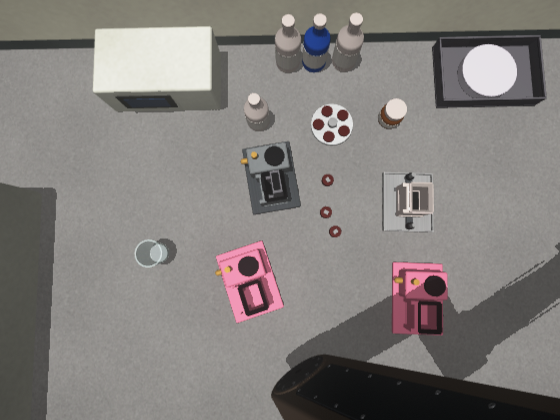

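The scene and top pictures show one grey unit with a cartridge, at top (273,183) / scene (300,235). The two pink look-alikes, at top (250,283) and (420,300), are empty and pink, so they stay alone. The only white stand is at top (408,200). Next I'll enlarge a crop of the unit and the stand to confirm.

Run:
```python
from h import *
z=np.load("top.npz");im,d=z["im"],z["d"]
a=cv2.resize(im[135:220,235:305],None,fx=5,fy=5,interpolation=2);b=cv2.resize(im[160:245,370:440],None,fx=5,fy=5,interpolation=2)
cv2.imwrite("pics/crop.png",np.hstack([a,b]))
C=cloud("top",d);print(camera_params("top")["t"])
for n,(x0,x1,y0,y1) in dict(unit=(235,305,135,220),stand=(375,440,165,240)).items():
    P=C[y0:y1,x0:x1].reshape(-1,3)
    for lo,hi in((.003,.03),(.075,.095),(.1,.125),(.125,.14)):
        Q=P[(P[:,2]>lo)&(P[:,2]<hi)]
        if len(Q)>8:
            r=cv2.minAreaRect((Q[:,:2]*1000).astype(np.float32));print(n,lo,hi,len(Q),np.round(r[0]),np.round(r[1]),round(r[2],1),'z',np.median(Q[:,2]).round(4))
# plate outlines from everything above 3mm
```

```text
[0.12831758 0.49566938 0.93414669]
unit 0.003 0.03 1632 [586. 153.] [182. 222.] 89.0 z 0.0122
unit 0.075 0.095 669 [581. 149.] [137.  92.] 9.1 z 0.0834
unit 0.1 0.125 61 [544. 143.] [40. 47.] 4.3 z 0.1183
unit 0.125 0.14 267 [549. 144.] [52. 45.] 8.6 z 0.1329
stand 0.003 0.03 1944 [ 514. -201.] [166. 197.] 87.1 z 0.0092
stand 0.075 0.095 336 [ 513. -195.] [67. 71.] 87.9 z 0.0908
stand 0.1 0.125 202 [ 512. -204.] [55. 71.] 87.9 z 0.1025
```

View pics/crop.png

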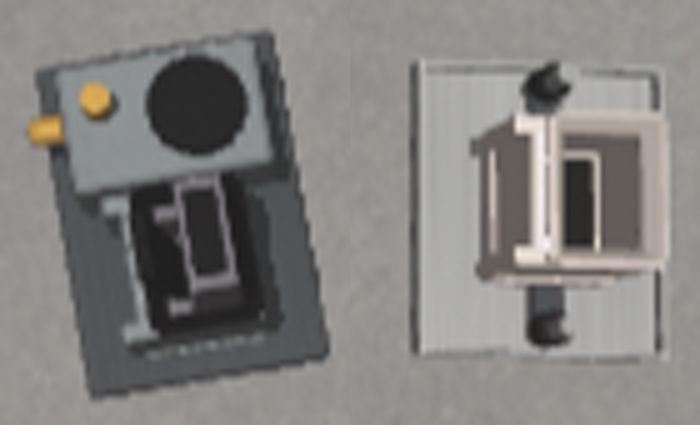

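The crop shows the grey unit with its pump toward image-up and the tab on the left, which is +y. The stand's lip is also on the left, so it has the same sense. I'm moving over the stand now for a near look on the way.

```bash
python3 -m jog '[[[-410,366,-110,0,0,0.15,87],[-410,366,-110,0,0,0.15,87],[-410,366,-110,0,0,0.15,87],[-410,366,-110,0,0,0.15,87],[-410,366,-110,0,0,0.15,87],[-410,366,-110,0,0,0.15,87],[-410,366,-110,0,0,0.15,87],[-410,366,-110,0,0,0.15,87],[-410,366,-110,0,0,0.15,87],[-410,366,-110,0,0,0.15,87],[-410,366,-110,0,0,0.15,87],[-410,366,-110,0,0,0.15,87],[-410,366,-110,0,0,0.15,87],[-410,366,-110,0,0,0.15,87]]]'
python3 - <<'E'
from h import *
s=arm.get_state();P=camera_params("wrist");print(s['t'],s['eef_pos'],s['ee_rot'],"cam",-np.array(P["R"]).T@np.ravel(P["t"]),np.array(P["R"])[2])
im,d=grab_frame("wrist");cv2.imwrite("pics/w1.png",im);np.savez("w1.npz",d=d,im=im,R=P["R"],t=P["t"],mtx=P["mtx"])
for r in spot_in("rinse_stand","wrist")[:2]: print(r)
E
```

```text
t: 2.35
eef_pos: [0.4726, -0.2002, 0.3366]
ee_rot: [-3.142, -0.0, -3.046]
force: [0.6, -0.1, 1.0]
width: 0.0872
gripper_force: 0.0
2.35 [ 0.47263864 -0.20015698  0.33655328] [-3.14155910e+00 -4.27659711e-05 -3.04613604e+00] cam [ 0.3976233  -0.20769497  0.49365274] [ 0.27946602  0.02602443 -0.95980283]
{'uv': [278.2, 193.8], 'confidence': 0.77}
{'uv': [414.7, 161.9], 'confidence': 0.52}
```

View pics/w1.png

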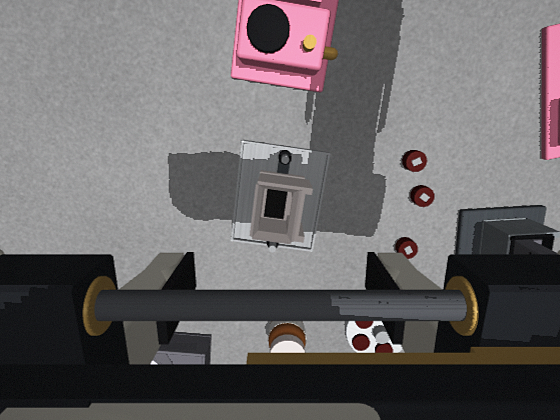

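The wrist view shows the stand at (280,195), with its tray corners near (241,141), (329,152), (312,250) and (232,239). I'll fit the tray and rim from depth.

Run:
```python
from h import *
z=np.load("w1.npz");d=z["d"];P=dict(R=z["R"],t=z["t"],mtx=z["mtx"])
C=cloud("wrist",d,P)
print("bench",np.median(C[120:140,200:230,2]))
Q=C[130:255,222:340].reshape(-1,3);Q=Q[np.isfinite(Q[:,2])]
print(np.histogram(Q[:,2],bins=np.arange(-.004,.13,.004)))
def rect(Q,lo,hi,n):
    m=((C[:,:,2]>lo)&(C[:,:,2]<hi)).astype(np.uint8);mm=np.zeros_like(m);mm[130:255,222:340]=m[130:255,222:340]
    mm=cv2.morphologyEx(mm,cv2.MORPH_OPEN,np.ones((3,3)))
    k,l,st,_=cv2.connectedComponentsWithStats(mm);
    i=1+np.argmax(st[1:,4]);q=C[l==i][:,:2]*1000
    r=cv2.minAreaRect(q.astype(np.float32));print(n,len(q),np.round(r[0],1),np.round(r[1],1),round(r[2],2))
rect(Q,.004,.2,"all"); rect(Q,.004,.025,"tray");rect(Q,.08,.13,"rim")
# tray corners via image, at tray height 
for uv in((241,141),(329,152),(312,250),(232,239)): print(uv,world("wrist",uv,d,P).round(4))
```

```text
bench -0.0009060224141029547
(array([5150,  811, 3345,  647,  741,  109,  126,   38,   61,  409,  547,
        147,   66,   65,   75,  141,   58,   66,   69,   74,   70,   70,
         84,  376,  364,  607,  378,    0,    0,    0,    0,    0,    0]), array([-0.004,  0.   ,  0.004,  0.008,  0.012,  0.016,  0.02 ,  0.024,
        0.028,  0.032,  0.036,  0.04 ,  0.044,  0.048,  0.052,  0.056,
        0.06 ,  0.064,  0.068,  0.072,  0.076,  0.08 ,  0.084,  0.088,
        0.092,  0.096,  0.1  ,  0.104,  0.108,  0.112,  0.116,  0.12 ,
        0.124,  0.128]))
all 8724 [ 514.6 -199. ] [125.2 150.5] 87.38
tray 4971 [ 514.6 -199. ] [125.2 150.5] 87.38
rim 1866 [ 513.2 -196.4] [68.6 73.8] 87.36
(241, 141) [ 0.4395 -0.2602 -0.0005]
(329, 152) [ 0.4429 -0.133   0.0006]
(312, 250) [ 0.5924 -0.1402  0.0094]
(232, 239) [ 0.5843 -0.2631  0.014 ]
```

```bash
python3 -m jog '[[[-40,335,0,0,0,-0.05,87],[-40,335,0,0,0,-0.05,87],[-40,335,0,0,0,-0.05,87],[-40,335,0,0,0,-0.05,87],[-40,335,0,0,0,-0.05,87],[-40,335,0,0,0,-0.05,87],[-40,335,0,0,0,-0.05,87],[-40,335,0,0,0,-0.05,87],[-40,335,0,0,0,-0.05,87]]]'
python3 - <<'E'
from h import *
s=arm.get_state();P=camera_params("wrist");print(s['t'],s['eef_pos'],s['ee_rot'])
im,d=grab_frame("wrist");cv2.imwrite("pics/w2.png",im);np.savez("w2.npz",d=d,im=im,R=P["R"],t=P["t"],mtx=P["mtx"])
for q in("filter_unit","cartridge","cartridge_top","tab_pad"):
  for r in spot_in(q,"wrist")[:2]: print(q,r,world("wrist",r["uv"],d,P).round(4))
E
```

```text
t: 3.58
eef_pos: [0.4805, 0.1369, 0.3367]
ee_rot: [3.142, 0.0, -2.996]
force: [-0.3, -0.2, -0.4]
width: 0.0873
gripper_force: 0.0
3.575 [0.48051333 0.13685409 0.33671383] [ 3.14156337e+00  2.09687791e-04 -2.99603354e+00]
filter_unit {'uv': [289.1, 223.5], 'confidence': 0.79} [0.5339 0.1553 0.0916]
filter_unit {'uv': [41.8, 20.1], 'confidence': 0.75} [ 0.3417 -0.1665  0.049 ]
cartridge {'uv': [274.9, 236.4], 'confidence': 0.97} [0.5387 0.1387 0.1316]
cartridge_top {'uv': [275.0, 236.4], 'confidence': 0.79} [0.5387 0.1388 0.1316]
tab_pad {'uv': [289.3, 231.5], 'confidence': 0.62} [0.5395 0.1561 0.1054]
tab_pad {'uv': [287.7, 222.7], 'confidence': 0.61} [0.5348 0.1538 0.0861]
```

View pics/w2.png

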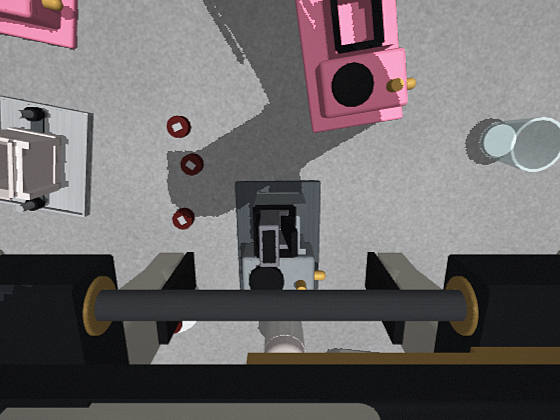

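The wrist view shows the grey unit at (278,240), with the cartridge's top face at (270,243) and the tab to its right. The stand fit gives a tray centre of (514.6, -199.0) mm and a yaw of -2.6°. I'll fit the unit next.

Run:
```python
from h import *
def load(f):
    z=np.load(f);return z["im"],cloud("wrist",z["d"],dict(R=z["R"],t=z["t"],mtx=z["mtx"]))
im,C=load("w2.npz")
print("bench",np.median(C[200:240,340:370,2]))
def rect(lo,hi,n,box=(175,290,225,330)):
    a,b,c,e=box;mm=np.zeros((420,560),np.uint8);mm[a:b,c:e]=(C[a:b,c:e,2]>lo)&(C[a:b,c:e,2]<hi)
    k,l,st,_=cv2.connectedComponentsWithStats(mm)
    i=1+np.argmax(st[1:,4]);q=C[l==i]
    r=cv2.minAreaRect((q[:,:2]*1000).astype(np.float32));print(n,len(q),np.round(r[0],1),np.round(r[1],1),round(r[2],2),"z95",np.percentile(q[:,2],[50,95]).round(4))
rect(.122,.145,"top");rect(.004,.05,"plate");rect(.07,.086,"rim");rect(.1,.121,"pad")
# plate edges -> yaw: leftmost/rightmost pixel per row
for side in(0,-1):
    pts=[]
    for v in range(186,250):
        u=np.flatnonzero((C[v,225:335,2]>.004)&(C[v,225:335,2]<.03))+225
        if len(u): pts.append(C[v,u[side],:2]*1000)
    pts=np.array(pts);vx,vy,x0,y0=cv2.fitLine(pts.astype(np.float32),cv2.DIST_HUBER,0,.01,.01).ravel();print("edge yaw",np.degrees(np.arctan(vy/vx)),x0,y0,len(pts))
pts=[]
for u in range(240,318):
    v=np.flatnonzero((C[170:250,u,2]>.004)&(C[170:250,u,2]<.03))+170
    if len(v):pts.append(C[v[0],u,:2]*1000)
vx,vy,x0,y0=cv2.fitLine(np.array(pts,np.float32),cv2.DIST_HUBER,0,.01,.01).ravel();print("near edge",np.degrees(np.arctan2(vy,vx)),x0,y0)
im2,C=load("w1.npz")
q=C[130:255,222:340].reshape(-1,3);print("stand rim z pct",np.percentile(q[q[:,2]>.08,2],[50,80,95,99]).round(4))
```

```text
bench -0.0010632894649639187
top 877 [551.4 133.7] [51.7 22.9] 8.31 z95 [0.1312 0.1327]
plate 3647 [583.7 151. ] [173.8 130.3] 8.8 z95 [0.0111 0.0405]
rim 1920 [603.9 151.4] [68.5 96.7] 8.44 z95 [0.0722 0.0839]
pad 115 [530.  132.7] [26.6 13.8] 73.99 z95 [0.1115 0.1203]
edge yaw 8.578193 566.8684 83.51982 64
edge yaw 8.973019 541.76074 204.32483 64
near edge -81.34513 500.17972 126.84484
stand rim z pct [0.0967 0.1002 0.1017 0.4937]
```

```bash
python3 -m jog '[[[-70,-9,60,0,0,-0.004,87],[-70,-9,60,0,0,-0.004,87],[-70,-9,110,0,0,-0.004,87],[-70,-9,150,0,0,-0.004,87],[-70,-9,190,0,0,-0.004,87],[-70,-9,215,0,0,-0.004,87],[-70,-9,232,0,0,-0.004,87],[-70,-9,241,0,0,-0.004,87],[-70,-9,245,0,0,-0.004,87],[-70,-9,245,0,0,-0.004,87],[-70,-9,245,0,0,-0.004,60],[-70,-9,245,0,0,-0.004,60],[-70,-9,245,0,0,-0.004,60]]]'
python3 - <<'E'
from h import *
s=arm.get_state();P=camera_params("wrist");print(s['t'],s['eef_pos'],s['ee_rot'],s['force'],s['moment'])
im,d=grab_frame("wrist");cv2.imwrite("pics/w3.png",im)
E
```

```text
t: 5.45
eef_pos: [0.5512, 0.1393, 0.0919]
ee_rot: [3.141, 0.001, -2.991]
force: [1.2, 1.0, -0.9]
width: 0.0633
gripper_force: 0.0
5.45 [0.5511564  0.13926099 0.09190173] [ 3.14133086e+00  5.36335766e-04 -2.99074717e+00] [ 1.21003884  0.9763074  -0.87776424] [-0.06282075  0.00667389  0.03895379]
```

View pics/w3.png

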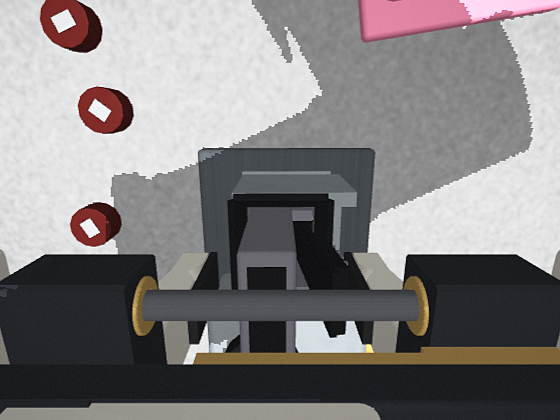

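The wrist view shows the cartridge core (268,270) and the tab (320,260) between the open fingers at (190,290) and (370,290). I'll trim y by -1 mm and squeeze lightly.

```bash
python3 -m jog '[[[0,-1.1,0,0,0,0,46],[0,-1.1,0,0,0,0,46],[0,-1.1,0,0,0,0,46],[0,-1.1,0,0,0,0,38],[0,-1.1,0,0,0,0,38],[0,-1.1,0,0,0,0,38]]]' 14; python3 -m jog '[[[0,0,0,0,0,0,29],[0,0,0,0,0,0,29],[0,0,0,0,0,0,29],[0,0,0,0,0,0,29],[0,0,0,0,0,0,29]]]' 14
```

```text
t: 6.25
eef_pos: [0.5515, 0.1385, 0.0918]
ee_rot: [3.141, 0.001, -2.991]
force: [-1.3, 4.8, 4.0]
width: 0.0383
gripper_force: 2.4
t: 6.88
eef_pos: [0.5514, 0.1381, 0.0917]
ee_rot: [-3.142, 0.0, -2.991]
force: [1.1, 0.2, 4.1]
width: 0.0317
gripper_force: 14.0
```

The opening is 32 mm and the side force is about 0, so the tab is in and the grip is aligned. Next I'll firm up the grip and make a small test lift.

```bash
python3 -m jog '[[[0,0,0,0,0,0,29],[0,0,0,0,0,0,29],[0,0,-1,0,0,0,29],[0,0,-2,0,0,0,29],[0,0,-3,0,0,0,29],[0,0,-4,0,0,0,29],[0,0,-5,0,0,0,29],[0,0,-6,0,0,0,29]]]' 30
```

```text
t: 7.88
eef_pos: [0.551, 0.138, 0.0975]
ee_rot: [-3.142, -0.0, -2.991]
force: [0.0, 0.2, -1.8]
width: 0.0307
gripper_force: 30.0
```

```bash
python3 -m jog '[[[0,0,-3,0,0,0,29],[0,0,-7,0,0,0,29],[0,0,-12,0,0,0,29],[0,0,-18,0,0,0,29],[0,0,-26,0,0,0,29],[0,0,-36,0,0,0,29],[0,0,-48,0,0,0,29],[0,0,-62,0,0,0,29],[0,0,-78,0,0,0,29],[0,0,-95,0,0,0,29],[0,0,-110,0,0,0,29],[0,0,-122,0,0,0,29],[0,0,-130,0,0,0,29],[0,0,-132,0,0,0,29],[0,0,-132,0,0,0,29]]]' 30
python3 - <<'E'
from h import *
s=arm.get_state();print(s['t'],s['eef_pos'],s['ee_rot'],s['force'],s['moment'])
th=np.radians(-2.63);xh=np.array([np.cos(th),np.sin(th)]);yh=np.array([-xh[1],xh[0]])
tgt=np.array([.5146,-.1990])-.001*yh-.0015*xh;  
yaw=s['ee_rot'][2];tx=np.array([np.cos(yaw),np.sin(yaw)]);ty=np.array([np.sin(yaw),-np.cos(yaw)])
D=(tgt-s['eef_pos'][:2])*1000;print("tool",D@tx,D@ty,"turn z",-((-np.pi+th)-yaw))
im,d=grab_frame("wrist");cv2.imwrite("pics/w4.png",im)
E
```

```text
t: 9.75
eef_pos: [0.551, 0.138, 0.2292]
ee_rot: [-3.141, -0.001, -2.991]
force: [-0.3, 0.5, -3.3]
width: 0.0306
gripper_force: 30.0
9.75 [0.55100937 0.13802372 0.22922699] [-3.14149169e+00 -5.68716873e-04 -2.99084323e+00] [-0.3040672   0.45167225 -3.3109853 ] [ 0.02116842 -0.02400767 -0.03491674]
tool 88.27683824155046 -328.42119202960606 turn z 0.19665158058798982
```

View pics/w4.png

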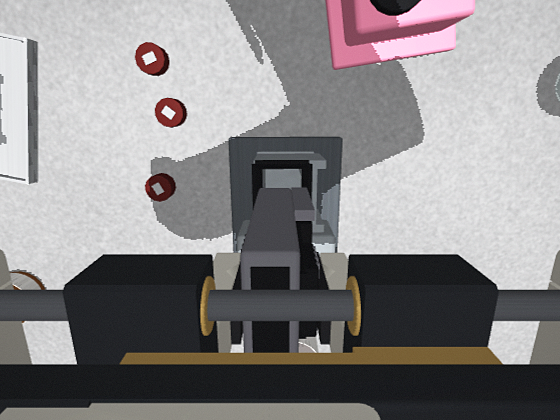

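The wrist view shows the cartridge upright between the pads at (280,270), with the unit's pocket empty at (283,178). Carrying it over the stand, smoothly.

```bash
python3 -m jog '[[[2,-8,0,0,0,0.01,29],[7,-25,0,0,0,0.02,29],[15,-54,0,0,0,0.04,29],[24,-90,0,0,0,0.06,29],[34,-128,0,0,0,0.08,29],[45,-167,0,0,0,0.1,29],[55,-205,0,0,0,0.12,29],[65,-243,0,0,0,0.145,29],[74,-277,0,0,0,0.165,29],[81,-303,0,0,0,0.182,29],[86,-320,0,0,0,0.193,29],[88,-328,0,0,0,0.197,29],[88,-328,0,0,0,0.197,29],[88,-328,0,0,0,0.197,29],[88,-328,0,0,0,0.197,29]]]' 30
python3 - <<'E'
from h import *
s=arm.get_state();print(s['t'],s['eef_pos'],s['ee_rot'],s['force'],s['moment'])
im,d=grab_frame("wrist");cv2.imwrite("pics/w5.png",im);P=camera_params("wrist")
C=cloud("wrist",d,P)
q=C[100:250,230:350].reshape(-1,3)
print("bench",np.median(C[200:240,380:420,2]))
m=np.zeros((420,560),np.uint8);m[90:260,200:380]=(C[90:260,200:380,2]>.003)&(C[90:260,200:380,2]<.03)
k,l,st,_=cv2.connectedComponentsWithStats(m);i=1+np.argmax(st[1:,4]);print(cv2.minAreaRect((C[l==i][:,:2]*1000).astype(np.float32)),st[i])
E
```

```text
t: 11.68
eef_pos: [0.5137, -0.1987, 0.2296]
ee_rot: [3.142, 0.0, 3.096]
force: [-0.4, 1.5, -2.3]
width: 0.0309
gripper_force: 30.0
11.675 [ 0.5136622  -0.19873797  0.22958875] [3.14152054e+00 6.12396792e-05 3.09645934e+00] [-0.44948374  1.51176675 -2.29738614] [0.04526973 0.0329118  0.03290838]
bench -0.0010529954420796157
((514.9775390625, -199.223388671875), (125.32654571533203, 149.74078369140625), 87.41621398925781) [ 221  116  119  133 7719]
```

View pics/w5.png

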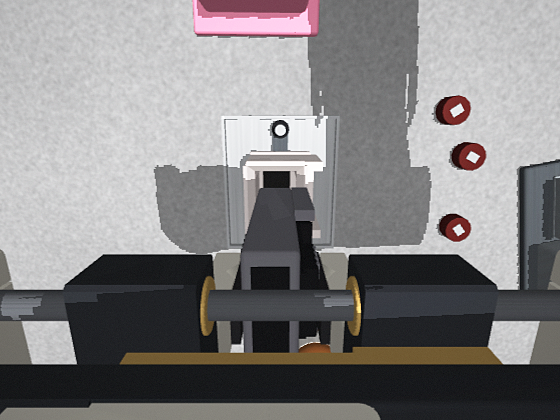

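The view shows the cartridge over the stand pocket, and the tray fit repeats at (515.0, -199.2). Going down to just above the rim.

```bash
python3 -m jog '[[[0,-1,8,0,0,0,29],[0,-1,20,0,0,0,29],[0,-1,32,0,0,0,29],[0,-1,40,0,0,0,29],[0,-1,44,0,0,0,29],[0,-1,44,0,0,0,29],[0,-1,44,0,0,0,29]]]' 30; python3 -m jog '[[[0,0,2,0,0,0,29],[0,0,4,0,0,0,29],[0,0,6,0,0,0,29],[0,0,8,0,0,0,29],[0,0,10,0,0,0,29],[0,0,10,0,0,0,29]]]' 30
```

```text
t: 12.6
eef_pos: [0.5137, -0.2005, 0.186]
ee_rot: [-3.141, 0.001, 3.095]
force: [-0.2, 0.3, -2.7]
width: 0.0306
gripper_force: 30.0
t: 13.35
eef_pos: [0.5133, -0.2004, 0.1753]
ee_rot: [3.142, -0.0, 3.095]
force: [-0.9, -0.1, -2.0]
width: 0.0308
gripper_force: 30.0
```

```bash
python3 -m jog '[[[0,0,1,0,0,0,29],[0,0,2,0,0,0,29],[0,0,3,0,0,0,29],[0,0,4,0,0,0,29],[0,0,4,0,0,0,29]]]' 30; python3 -m jog '[[[0,0,1,0,0,0,29],[0,0,2,0,0,0,29],[0,0,3,0,0,0,29],[0,0,4,0,0,0,29],[0,0,4,0,0,0,29]]]' 30
```

```text
t: 13.98
eef_pos: [0.5138, -0.2009, 0.172]
ee_rot: [-3.141, 0.001, 3.096]
force: [-1.2, -3.4, 1.0]
width: 0.0311
gripper_force: 30.0
t: 14.6
eef_pos: [0.5142, -0.2017, 0.1692]
ee_rot: [-3.139, 0.002, 3.096]
force: [-1.1, -8.0, 7.8]
width: 0.0309
gripper_force: 30.0
```

The +y flare is pushing the cartridge toward -y, so I'll back off a little and yield that way.

```bash
python3 -m jog '[[[0,-1,-1,0,0,0,29],[0,-2,-2,0,0,0,29],[0,-2.2,-2,0,0,0,29],[0,-2.2,-1,0,0,0,29],[0,-2.2,0,0,0,0,29],[0,-2.2,0,0,0,0,29]]]' 30;  python3 -m jog '[[[0,0,1,0,0,0,29],[0,0,2,0,0,0,29],[0,0,3,0,0,0,29],[0,0,3,0,0,0,29]]]' 30
```

```text
t: 15.35
eef_pos: [0.5129, -0.2026, 0.1671]
ee_rot: [-3.142, -0.001, 3.095]
force: [0.4, -5.5, -1.7]
width: 0.0308
gripper_force: 30.0
t: 15.85
eef_pos: [0.5132, -0.2026, 0.1644]
ee_rot: [-3.142, -0.0, 3.095]
force: [-0.9, -4.5, -1.1]
width: 0.0311
gripper_force: 30.0
```

```bash
python3 -m jog '[[[0,-0.8,0,0,0,0,29],[0,-0.8,0,0,0,0,29],[0,-0.8,0,0,0,0,29]]]' 30;  python3 -m jog '[[[0,0,1,0,0,0,29],[0,0,2,0,0,0,29],[0,0,3,0,0,0,29],[0,0,4,0,0,0,29],[0,0,4,0,0,0,29]]]' 30
```

```text
t: 16.23
eef_pos: [0.5132, -0.203, 0.1643]
ee_rot: [3.141, -0.0, 3.095]
force: [0.4, -0.4, -3.0]
width: 0.0306
gripper_force: 30.0
t: 16.85
eef_pos: [0.5132, -0.2033, 0.1604]
ee_rot: [3.141, -0.0, 3.095]
force: [0.5, -0.2, -2.1]
width: 0.0311
gripper_force: 30.0
```

```bash
python3 -m jog '[[[0,0,1,0,0,0,29],[0,0,3,0,0,0,29],[0,0,5,0,0,0,29],[0,0,7,0,0,0,29],[0,0,9,0,0,0,29],[0,0,10,0,0,0,29],[0,0,10,0,0,0,29]]]' 30
```

```text
t: 17.73
eef_pos: [0.5132, -0.2034, 0.1505]
ee_rot: [3.142, -0.0, 3.095]
force: [0.4, 0.2, -2.7]
width: 0.0308
gripper_force: 30.0
```

```bash
python3 -c "
from h import *
im,d=grab_frame('scene');cv2.imwrite('pics/s2.png',cv2.resize(im[220:330,130:270],None,fx=5,fy=5,interpolation=2))"
```

```text
(no output)
```

View pics/s2.png

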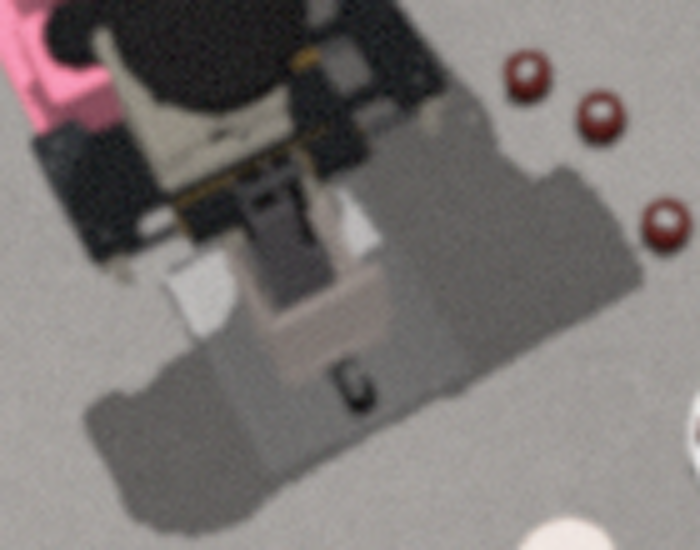

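The view shows the cartridge (290,260) entering the white pocket. It's sliding freely, so I'll continue.

```bash
python3 -m jog '[[[0,0,2,0,0,0,29],[0,0,5,0,0,0,29],[0,0,8,0,0,0,29],[0,0,11,0,0,0,29],[0,0,13,0,0,0,29],[0,0,14,0,0,0,29],[0,0,14,0,0,0,29]]]' 30;python3 -m jog '[[[0,0,2,0,0,0,29],[0,0,4,0,0,0,29],[0,0,6,0,0,0,29],[0,0,8,0,0,0,29],[0,0,10,0,0,0,29],[0,0,10,0,0,0,29]]]' 30
```

```text
t: 18.65
eef_pos: [0.5133, -0.2034, 0.1365]
ee_rot: [-3.142, -0.0, 3.095]
force: [0.6, 0.2, -3.1]
width: 0.0309
gripper_force: 30.0
t: 19.4
eef_pos: [0.5132, -0.2034, 0.1264]
ee_rot: [3.142, -0.0, 3.095]
force: [0.6, -0.2, -2.8]
width: 0.0313
gripper_force: 30.0
```

```bash
for i in 1 2 3; do python3 -m jog '[[[0,0,1,0,0,0,29],[0,0,2,0,0,0,29],[0,0,3,0,0,0,29],[0,0,3,0,0,0,29]]]' 30 | egrep "t:|pos|force"; done
```

```text
t: 19.9
eef_pos: [0.5132, -0.2034, 0.1235]
ee_rot: [3.142, -0.0, 3.095]
force: [-0.2, 0.1, -3.1]
gripper_force: 30.0
t: 20.4
eef_pos: [0.5132, -0.2034, 0.1205]
ee_rot: [3.142, -0.0, 3.095]
force: [-0.3, 0.8, -3.6]
gripper_force: 30.0
t: 20.9
eef_pos: [0.5133, -0.2034, 0.1177]
ee_rot: [-3.142, 0.0, 3.095]
force: [-1.0, 0.3, -1.4]
gripper_force: 30.0
```

Contact with the seal begins at about TCP z 0.118. I'll press on in 2 mm steps.

```bash
for i in 1 2; do python3 -m jog '[[[0,0,0.7,0,0,0,29],[0,0,1.4,0,0,0,29],[0,0,2,0,0,0,29],[0,0,2,0,0,0,29]]]' 30 | egrep "t:|pos|force"; done
```

```text
t: 21.4
eef_pos: [0.5134, -0.2034, 0.1156]
ee_rot: [-3.142, 0.0, 3.096]
force: [-0.6, 0.6, 0.1]
gripper_force: 30.0
t: 21.9
eef_pos: [0.5134, -0.2034, 0.1136]
ee_rot: [-3.142, 0.0, 3.095]
force: [-0.4, 0.5, 1.7]
gripper_force: 30.0
```

```bash
for i in 1 2; do python3 -m jog '[[[0,0,0.5,0,0,0,29],[0,0,1,0,0,0,29],[0,0,1,0,0,0,29]]]' 30 | egrep "t:|pos|force"; done;  python3 -m jog '[[[0,0,0.5,0,0,0,29],[0,0,1,0,0,0,29],[0,0,1,0,0,0,29]]]' 30
```

```text
t: 22.28
eef_pos: [0.5134, -0.2034, 0.1126]
ee_rot: [-3.142, 0.0, 3.095]
force: [-0.6, 0.3, 2.6]
gripper_force: 30.0
t: 22.65
eef_pos: [0.5134, -0.2035, 0.1118]
ee_rot: [-3.141, 0.0, 3.095]
force: [-0.8, 1.1, 4.5]
gripper_force: 30.0
t: 23.02
eef_pos: [0.5136, -0.2035, 0.1117]
ee_rot: [-3.141, 0.001, 3.096]
force: [-4.9, 1.9, 12.4]
width: 0.0309
gripper_force: 30.0
```

The force rises hard at z 0.1117, so the cartridge is on the floor and fully home. I'll hold it there and let the tab out gradually.

```bash
python3 -m jog '[[[0,0,-0.3,0,0,0,34],[0,0,-0.3,0,0,0,34],[0,0,-0.3,0,0,0,37],[0,0,-0.3,0,0,0,37],[0,0,-0.3,0,0,0,40],[0,0,-0.3,0,0,0,40],[0,0,-0.3,0,0,0,40]]]' 30;  python3 -m jog '[[[0,0,0,0,0,0,44],[0,0,0,0,0,0,44],[0,0,0,0,0,0,50],[0,0,0,0,0,0,50],[0,0,0,0,0,0,50]]]' 30
python3 - <<'E'
from h import *
im,d=grab_frame("wrist");cv2.imwrite("pics/w6.png",im)
for r in spot_in("cartridge_top","wrist")[:2]: print(r,world("wrist",r["uv"],d).round(4))
E
```

```text
t: 23.9
eef_pos: [0.5137, -0.2034, 0.1111]
ee_rot: [-3.142, 0.001, 3.095]
force: [-1.5, 1.2, 5.6]
width: 0.0399
gripper_force: 3.3
t: 24.52
eef_pos: [0.513, -0.2036, 0.1106]
ee_rot: [-3.141, -0.001, 3.095]
force: [0.2, 0.2, 0.6]
width: 0.0501
gripper_force: 0.2
{'uv': [277.9, 266.1], 'confidence': 0.61} [ 0.4917 -0.2038  0.1527]
```

View pics/w6.png

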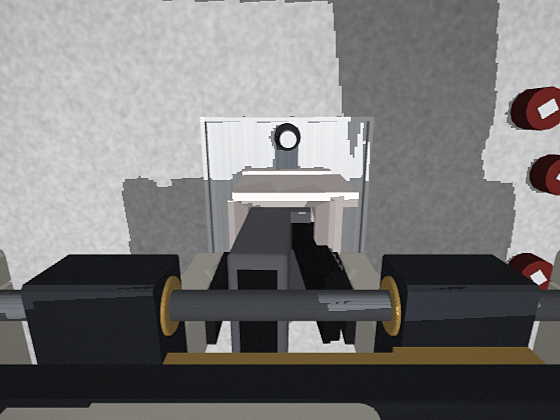

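The wrist view shows the tab sprung out at (325,290), clear of the right finger, with the cartridge upright at (262,280). Opening and retreating straight up.

```bash
python3 -m jog '[[[0,0,0,0,0,0,75],[0,0,0,0,0,0,75],[0,0,-10,0,0,0,75],[0,0,-30,0,0,0,75],[0,0,-60,0,0,0,75],[0,0,-100,0,0,0,75],[0,0,-150,0,0,0,75],[0,0,-190,0,0,0,75],[0,0,-200,0,0,0,75],[60,0,-200,0,0,0,75],[60,0,-200,0,0,0,75],[60,0,-200,0,0,0,75]]]' 30
python3 - <<'E'
from h import *
im,d=grab_frame("wrist");P=camera_params("wrist");C=cloud("wrist",d,P)
m=((C[:,:,2]>.14)&(C[:,:,2]<.17)).astype(np.uint8);m[260:]=0
k,l,st,_=cv2.connectedComponentsWithStats(m);i=1+np.argmax(st[1:,4]);q=C[l==i]
print(st[i],cv2.minAreaRect((q[:,:2]*1000).astype(np.float32)),np.median(q[:,2]),"bench",np.median(C[200:240,400:440,2]))
m=((C[:,:,2]>.1)&(C[:,:,2]<.168)).astype(np.uint8);m[260:]=0;q=C[(m>0)]
yh=np.array([.0459,.999]);print("y extent",np.percentile((q[:,:2]-[.5146,-.199])@yh*1000,[1,50,99]))
cv2.imwrite("pics/w7.png",im)
E
```

```text
t: 26.12
eef_pos: [0.4532, -0.2006, 0.3112]
ee_rot: [3.142, 0.001, 3.095]
force: [0.1, -0.2, -0.9]
width: 0.0747
gripper_force: 0.0
[265 226  24  34 794] ((505.23687744140625, -207.54164123535156), (23.824325561523438, 36.47104263305664), 87.48892974853516) 0.15309245151942746 bench -0.001367169740982234
y extent [-30.00362735  -4.11904907  24.46      ]
```

View pics/w7.png

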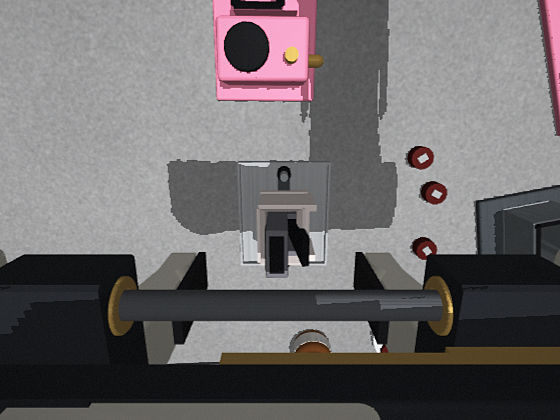

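The view shows the cartridge upright in the stand at (275,245) with its tab sprung out at (300,240). Its top is at about 154 mm, so it sits 2.6 mm above the fully home height. That is where the catch should bear on the lip. The robot is clear, so I'm handing in.

```bash
python3 -c "
from station import arm
print(arm.job_done())"
```

```text
the job is handed in; nothing more can be done
None
```

The cartridge is out of the filter unit and was pressed fully home in the rinse stand the same way round; its tab sprang out and it sits 2.6 mm up, where the catch should bear on the lip. I handed the job in at about 26 s with the robot clear; the hand-in returned no verdict.

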